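Refit the crumb tray of the bread slicer

TASK

Put the steel crumb tray back into the bread slicer: stand it flat on the counter in front of the low opening under the slicer's housing and slide it in, nose first, until it is fully home against the buffer hidden at the back. Press it home for a moment with about 15 N and never more than 25 N, then let go so that it stays home, flat on the counter. Do not knock the loaves and other things about.

Things in the scene. Friction and masses are not known exactly. Their poses are not given: they have to be found in the camera images.
- tray: Bright steel crumb tray, open on top, 130 mm long (x), 110 mm wide (y), 24 mm high, walls and floor 4 mm thick, about 0.45 kg (varies). Origin: middle of its underside. +x points to its nose, the end that goes in first (x = 65 mm); z is up. A steel grip tab stands across it near the rear: 12 mm thick along x, 50 mm wide along y, centred at x = -50 mm, top 66 mm above the underside.
- tray_grip (a point): Point on the middle of the grip tab, 50 mm above the tray's underside, 50 mm behind the tray's middle; axes as the tray's. The tab can be pinched from above across its 12 mm thickness (fingers closing along the tray's x).
- tray_nose (a point): Middle of the lower edge of the tray's front (nose) face; axes as the tray's. Slid over the counter the tray drags with about 2 to 5 N of friction (more if pressed down), enough to stay where it is left.
- slicer: White bread slicer, fixed on the counter, 310 mm long (x), 260 mm wide (y). Origin: on the counter, middle of the mouth of its tray pocket. +x runs into the pocket (the seated tray's x points the same way), z is up. The housing is 50 mm high from x = 0 to 110 mm; behind that, at y = -50 to 120 mm, it is 215 mm high. Beyond y = -50 mm a loaf carriage stands up to 140 mm high.
- roof_edge (a point): Middle of the lower edge of the overhanging roof at the pocket's mouth, 28 mm above the slicer's origin; axes as the slicer's. The pocket is a straight slot on the bare counter, 28 mm high and 116 mm wide (y = -58 to 58 mm). Two 6 mm steel lead-in cheeks, 26 mm high, flare outwards from its sides to 27 mm before the mouth, where they stand about 150 mm apart.
- pocket_end (a point): A fixed point inside the pocket, 65 mm in from the mouth; axes as the slicer's. Out of sight under the roof a stiff rubber buffer, 90 mm wide, stops the nose of the tray: its face is set anywhere between 45 and 65 mm in from the mouth (0 to 20 mm before this point), differently each time, so its place must be felt. It yields less than 1 mm.
- home_pin (a joint): Weakly sprung steel pin (under 1 N) that stands 6 mm out of the middle of the hidden buffer towards the mouth; the value is how far it is pushed in, in m: 0 untouched, about 0.006 with the nose against the buffer. It cannot be seen from outside.
Mind the look-alikes: they are no part of the job. Of the things that look like the tray, the larger one is meant.

How it is judged:
By the outcome, as a careful person would: the job done as asked, in the order asked, and still so for the second after the job is handed in, with the robot touching nothing.
It also fails if it takes over 54 s, if anything falls off the work surface, if the arm or the gripper's body presses on something with over 40 N, if the wrist force passes 120 N, or if a joint passes its speed limit or range.

ROBOT

A 6-joint arm with a two-finger parallel gripper is mounted at the origin on the work surface. World frame = base frame: x ahead of the robot, y to its left, z up, the work surface at z = 0. Lengths are in m, angles in degrees, forces in N, time in s.
With the tool pointing down it reaches from about 0.35 to 0.875 m from the base axis. Payload 4.2 kg.
Tool frame: the origin (TCP) lies on the centre line of the jaws, within the pads' length; the fingertips stand 11 mm ahead of it and the grasp point (between the pads) lies 8 mm behind it; z points along the fingers, y is the line along which they close (so a half turn about z gives the same grasp; the last joint's range is limited). The gripper opens to 87 mm and grips with 3 to 60 N. Pads are 19 mm wide; open, the fingers measure 117 mm over their backs; the gripper's body (75 mm by 190 mm) begins 51 mm behind the grasp point.
Start: joints at [88.671, 22.042, 0.453, 0, -68.411, -14.817], TCP at [0.174, 0.6, 0.234] pointing down, gripper open.
Joint ranges: [-179.83, 179.83], [-69.29, 118.12], [-61.27, 80.66], [-181.25, 117.63], [-171.15, -9.14], [-177.46, 177.46]. Speed limits (degrees/s): [159.86, 159.86, 180, 180, 180, 180].

INTERFACE

Orientations are given as a 3x3 rotation matrix whose columns are the frame's x, y, z axes.
In Python, from station import r gives the robot as it stands.
- The arm moves only by the tool servo_tool, never from a script. Its argument "commands" is a list that holds one entry, the list of rows, each a list of 7 numbers: the closure, from 0 (fully open) to 1 (shut), then the shift along the tool's x, y, z in mm, then the turn, a rotation vector about the tool's x, y, z in rad. In form: [[[claw, x, y, z, ax, ay, az], ...]]. A call has exactly 5 rows; each row is the pose to reach, as a shift and turn from the pose commanded when the call began, along the tool's axes at that moment; what a row does not reach only later rows make up. A row lasts 1/10 s, in which the tool goes at most 50 mm and 8.59 degrees, less where a joint would pass 70% of its speed; a pose out of reach is approached as far as the arm can. A call with a gripper value outside its range is refused whole. The fingers move at their own pace and stop on an object; the grip force is fixed at half the most. Time passes only in rows, so rows that repeat a pose let the fingers close, or fill a call up. It gives the time, the measured TCP pose, the force, the opening and the grip force at its end, in the units of the state.
- r.sense(): the state, without advancing time (a new reading comes with each control period).
- r.capture(name): name is "side" or "top" or "wrist"; returns a dict with "pixels" (480x640x3 uint8, red, green, blue), "camera_matrix" (3x3 intrinsics, pixels), "R" (3x3) and "t" (3): a world point X has camera coordinates R X + t. Camera axes: x right, y down, z forward; pixel columns grow to the right and rows downward; lengths in m; the calibration is good to about 2 mm. A picture is of the moment at which its call begins. There is no depth.
- r.finish_job(): hands the job in; it is judged then, once.
The state is a dict: "time_s": time; "joints": joint angles; "joint_velocities": joint speeds; "effort": joint torques, N m; "tcp_pos": TCP position; "ee_rot": TCP orientation; "wrist_force": force on the tool from outside, world axes, zero at the start; "moment": the same for the moment, N m; "gripper_width": opening from 0.0 (shut) to 1.0 (fully open); "gripper_force": force on a finger pad.
Only numpy, scipy, OpenCV 4.12 (cv2) and the standard library are available. Lean on these libraries where they do the work, as an engineer would, in place of code of your own. Each camera call takes 0.05 s, during which the arm holds its last target. There are 200 camera calls.

## Working session

There is one attempt and no reset: what is moved stays moved. The work goes in short steps, Python scripts to look and compute and a tool call to move; the robot and the scene stay as the last step left them, time stands still between calls to the robot, and variables do not carry over. Pictures are saved under pics/ and viewed, at most 10 in all, crops included, and the job is handed in when it is done.

Besides the shell and the picture viewer there is one more tool, called after "Call:" as a command line: name --argument value ..., lists and objects as JSON in quotes. servo_tool: Moves the arm, as the interface text tells. Its arguments: {"type":"object","properties":{"commands":{"type":"array","items":{"type":"array","items":{"type":"array","items":{"type":"number"}}}}},"required":["commands"]}

```bash
mkdir -p pics; cat > h.py <<'E'
import numpy as np, cv2
from station import r
def cap(n,f):
    c=r.capture(n); cv2.imwrite('pics/'+f,c['pixels'][:,:,::-1]); np.savez('pics/'+f+'.npz',**{k:np.array(v) for k,v in c.items()}); return c
def ray(c,uv,z):
    K,R,t=[np.array(c[k]) for k in('camera_matrix','R','t')]
    d=R.T@np.linalg.solve(K,[uv[0],uv[1],1.]); o=-R.T@t
    return o+d*(z-o[2])/d[2]
def proj(c,X):
    K,R,t=[np.array(c[k]) for k in('camera_matrix','R','t')]
    p=K@(R@np.array(X)+t); return p[:2]/p[2]
E
python3 - <<'E'
from h import *
cap('top','top1.png');cap('side','side1.png')
s=r.sense();print(s['tcp_pos'],s['ee_rot'],s['wrist_force'],s['time_s'])
E
```

```text
[0.17365891 0.59985418 0.23255235] [[ 9.60504169e-01 -2.78265266e-01 -4.28425201e-04]
 [-2.78265567e-01 -9.60502221e-01 -1.93851643e-03]
 [ 1.27918433e-04  1.98116909e-03 -9.99998029e-01]] [-0.02884914  0.2454553   0.11528163] 0.1
```

View pics/top1.png

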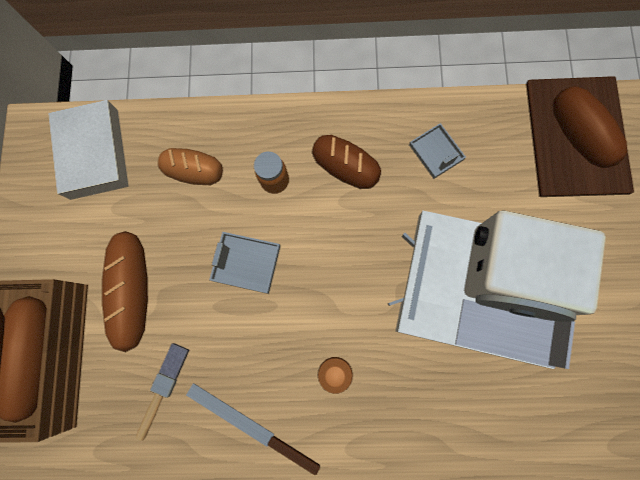

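View pics/side1.png

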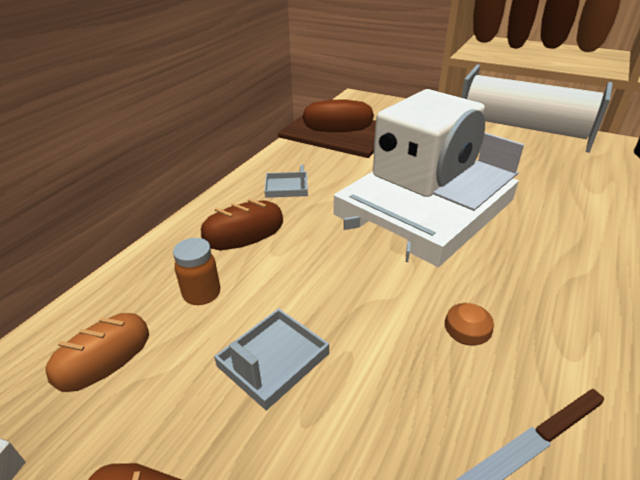

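The top view shows the tray at about (246,263) with its tab on the left at (220,257), so the nose points right. The slicer's front edge runs from about (424,211) to (398,332), with the cheeks at (408,240) and (396,303). The smaller look-alike is at (437,151). The side view agrees.

```bash
python3 - <<'E'
from h import *
c=np.load('pics/top1.png.npz'); im=c['pixels']
print('cam',-c['R'].T@c['t'])
for p in [(0,0),(640,0),(640,480),(0,480)]: print(p,ray(c,p,0).round(3))
hsv=cv2.cvtColor(im,cv2.COLOR_RGB2HSV)
m=((hsv[...,1]<75)).astype(np.uint8)
mt=np.zeros_like(m); mt[222:305,200:292]=m[222:305,200:292]
mt=cv2.morphologyEx(mt,cv2.MORPH_OPEN,np.ones((3,3)))
k=max(cv2.findContours(mt,0,1)[0],key=cv2.contourArea)
b=cv2.boxPoints(cv2.minAreaRect(k)); print('tray box px',b.round(1).tolist())
P=np.array([ray(c,p,0.024) for p in b]); print(P.round(4)); print('sides',[np.linalg.norm(P[i]-P[(i+1)%4]).round(4) for i in range(4)],P.mean(0))
# slicer front edge at z=.05 : leftmost bright white per row
L=[]
for v in range(218,328,3):
    if 230<v<246 or 296<v<308: pass
    row=np.where((hsv[v,395:470,1]<45)&(hsv[v,395:470,2]>170))[0]
    if len(row): L.append((395+row[0],v))
L=np.array(L,float)
W=np.array([ray(c,p,0.05) for p in L])[:,:2]
vx,vy,x0,y0=cv2.fitLine(W.astype(np.float32),cv2.DIST_HUBER,0,.01,.01).ravel()
print('front dir',vx,vy,x0,y0,'resid mm',np.abs((W-[x0,y0])@[-vy,vx]).max()*1e3)
print(L[[0,-1]])
for p in [(424,211),(398,332)]: print('corner',ray(c,p,.05).round(4))
w=((hsv[...,1]<60)&(hsv[...,2]>150)).astype(np.uint8)
big=cv2.resize(im[190:380,380:620],None,fx=3,fy=3,interpolation=cv2.INTER_CUBIC)
cv2.imwrite('pics/crop1.png',big[...,::-1])
E
```

```text
cam [0.4500884  0.04822486 0.95784509]
(0, 0) [1.291 0.903 0.   ]
(640, 0) [ 1.206 -0.697  0.   ]
(640, 480) [ 0.137 -0.534  0.   ]
(0, 480) [0.147 0.764 0.   ]
tray box px [[207.60000610351562, 280.0], [218.6999969482422, 229.8000030517578], [280.20001220703125, 243.5], [269.1000061035156, 293.70001220703125]]
[[0.5507 0.3327 0.024 ]
 [0.6613 0.311  0.024 ]
 [0.6268 0.1745 0.024 ]
 [0.5182 0.1987 0.024 ]]
sides [np.float64(0.1127), np.float64(0.1408), np.float64(0.1113), np.float64(0.1378)] [0.58923978 0.2542514  0.024     ]
front dir 0.96802217 -0.2508647 0.5424666 -0.09667992 resid mm 1.012271076880993
[[421. 218.]
 [399. 326.]]
corner [ 0.6836 -0.1361  0.05  ]
corner [ 0.433  -0.0679  0.05  ]
```

View pics/crop1.png

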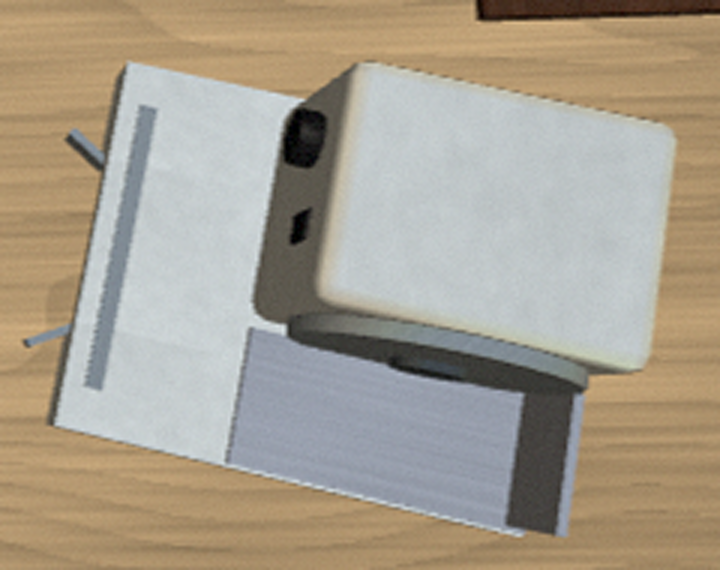

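Call:
servo_tool --commands '[[[0,40,14,0,0,0,0],[0,86,29,0,0,0,0],[0,132,45,0,0,0,0],[0,178,60,0,0,0,0],[0,224,76,0,0,0,0]]]'

```text
time_s: 0.6
tcp_pos: [0.3689, 0.4636, 0.2332]
ee_rot: [[0.961, -0.278, -0.0], [-0.278, -0.961, -0.001], [-0.0, 0.001, -1.0]]
wrist_force: [0.8, 0.5, 0.2]
gripper_width: 0.996
gripper_force: 0.0
```

Call:
servo_tool --commands '[[[0,46,15,0,0,0,0],[0,92,31,0,0,0,0],[0,130,44,0,0,0,0],[0,155,53,0,0,0,0],[0,165,56,0,0,0,0]]]'

```text
time_s: 1.1
tcp_pos: [0.5123, 0.3633, 0.2327]
ee_rot: [[0.96, -0.281, -0.001], [-0.281, -0.96, -0.001], [-0.001, 0.001, -1.0]]
wrist_force: [0.2, -1.5, 0.2]
gripper_width: 1.0
gripper_force: 0.0
```

```bash
python3 - <<'E'
from h import *
c=cap('wrist','w1.png')
s=r.sense();print(s['tcp_pos'],s['ee_rot'],s['wrist_force'],s['time_s'])
print('cam',-c['R'].T@c['t'],c['R'])
c=np.load('pics/top1.png.npz')
for p in [(405,234.3),(389,304)]: print('cheek tip',ray(c,p,.026).round(4))
for p in [(422.3,211),(397.7,331.3)]: print('corner',ray(c,p,.05).round(4))
E
```

```text
[0.51257208 0.36342751 0.23270283] [[ 9.59654293e-01 -2.81181648e-01 -7.19994001e-04]
 [-2.81182358e-01 -9.59653565e-01 -1.23166089e-03]
 [-3.44624371e-04  1.38441827e-03 -9.99998982e-01]] [-0.16827941 -0.15785192  0.69012966] 1.15
cam [0.59024158 0.3410892  0.38345689] [[-0.28088573 -0.95973982  0.00163866]
 [-0.91707616  0.26890205  0.29438582]
 [-0.28297443  0.081186   -0.95568525]]
cheek tip [ 0.6391 -0.0969  0.026 ]
cheek tip [ 0.4905 -0.0552  0.026 ]
corner [ 0.6837 -0.1325  0.05  ]
corner [ 0.4344 -0.0674  0.05  ]
```

View pics/w1.png

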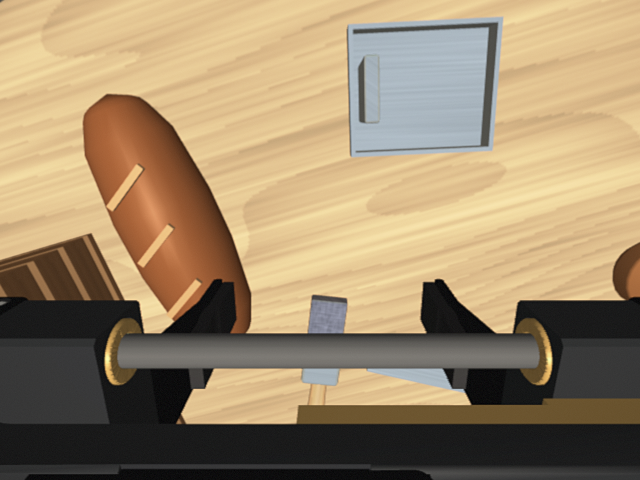

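The wrist view shows the tray's rim corners at about (348,25), (502,17), (491,150) and (351,156), with the tab at (370,88). I'll measure it here.

```bash
cat > tr.py <<'E'
from h import *
def tray(c):
    im=c['pixels'].astype(int); return ((im[...,2]>=im[...,0]-8)&(im.sum(2)>60)).astype(np.uint8)
E
python3 - <<'E'
from tr import *
c=np.load('pics/w1.png.npz'); m=tray(c); m[:,:330]=0; m[:,520:]=0; m[175:]=0
m=cv2.morphologyEx(m,cv2.MORPH_CLOSE,np.ones((7,7)))
k=max(cv2.findContours(m,0,1)[0],key=cv2.contourArea)
q=cv2.approxPolyDP(cv2.convexHull(k),6,True)[:,0]; print(q.tolist())
P=np.array([ray(c,p,.024) for p in q]);print(P.round(4)); n=len(P)
print([np.linalg.norm(P[i]-P[(i+1)%n]).round(4) for i in range(n)],P.mean(0))
P=np.array([ray(c,p,.066) for p in [(365,55),(380,55),(379,123),(365,123)]]);print('tab top',P.round(4),P.mean(0))
E
```

```text
[[502, 17], [491, 150], [351, 155], [348, 25]]
[[0.6271 0.1782 0.024 ]
 [0.5216 0.2045 0.024 ]
 [0.5534 0.3291 0.024 ]
 [0.6575 0.3033 0.024 ]]
[np.float64(0.1088), np.float64(0.1287), np.float64(0.1073), np.float64(0.1287)] [0.58987497 0.25377627 0.024     ]
tab top [[0.6264 0.3008 0.066 ]
 [0.6232 0.2898 0.066 ]
 [0.5755 0.3026 0.066 ]
 [0.5786 0.3133 0.066 ]] [0.60095009 0.30161248 0.066     ]
```

Call:
servo_tool --commands '[[[0,35,12,15,0,0,-0.02],[0,70,23,45,0,0,-0.04],[0,95,31,80,0,0,-0.04],[0,103,34,105,0,0,-0.04],[0,103,34,115,0,0,-0.04]]]'

```text
time_s: 1.65
tcp_pos: [0.5987, 0.3029, 0.1146]
ee_rot: [[0.971, -0.241, -0.006], [-0.241, -0.971, -0.004], [-0.004, 0.005, -1.0]]
wrist_force: [0.7, -0.6, -0.7]
gripper_width: 0.997
gripper_force: 0.0
```

```bash
python3 - <<'E'
from h import *
r.capture('wrist');c=cap('wrist','w2.png')
s=r.sense();print(s['tcp_pos'],s['ee_rot'],s['wrist_force'],s['time_s'])
E
```

```text
[0.59876176 0.30430327 0.11676341] [[ 0.97109134 -0.23868743 -0.00315085]
 [-0.23869499 -0.97109189 -0.00228922]
 [-0.00251335  0.00297513 -0.99999242]] [-0.10918476  0.42055026  1.41064933] 1.75
```

View pics/w2.png

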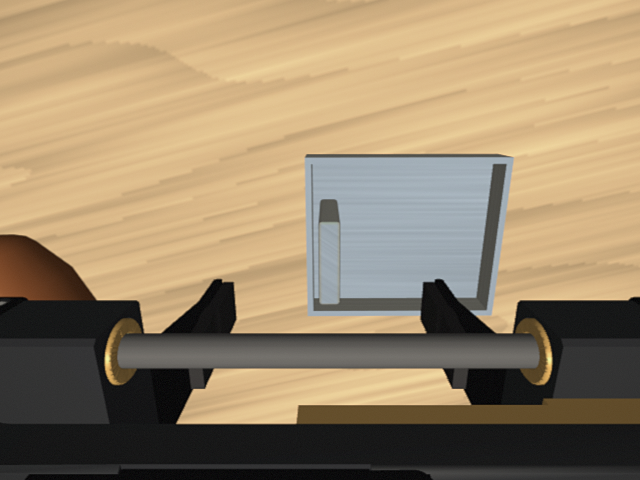

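The tab top is at about (330,263), between the jaws, with the tray square to the fingers. I'll descend and close.

Call:
servo_tool --commands '[[[0,2,1,25,0,0,0],[0,3,2,50,0,0,0],[0,3,2,68,0,0,0],[0,3,2,74,0,0,0],[0,3,2,74,0,0,0]]]'

```text
time_s: 2.25
tcp_pos: [0.6024, 0.3026, 0.0454]
ee_rot: [[0.971, -0.238, 0.001], [-0.238, -0.971, 0.0], [0.001, -0.001, -1.0]]
wrist_force: [0.2, 0.7, 0.1]
gripper_width: 0.998
gripper_force: 0.0
```

Call:
servo_tool --commands '[[[0.5,0,0,0,0,0,0],[0.8,0,0,0,0,0,0],[1,0,0,0,0,0,0],[1,0,0,0,0,0,0],[1,0,0,0,0,0,0]]]'

```text
time_s: 2.75
tcp_pos: [0.6028, 0.3014, 0.0449]
ee_rot: [[0.971, -0.24, 0.0], [-0.24, -0.971, 0.0], [0.0, -0.0, -1.0]]
wrist_force: [0.7, 1.0, 0.5]
gripper_width: 0.633
gripper_force: 0.0
```

Call:
servo_tool --commands '[[[1,0,0,0,0,0,0],[1,0,0,0,0,0,0],[1,0,0,0,0,0,0],[1,0,0,0,0,0,0],[1,0,0,0,0,0,0]]]'

```text
time_s: 3.25
tcp_pos: [0.6026, 0.3014, 0.0445]
ee_rot: [[0.971, -0.239, -0.0], [-0.239, -0.971, -0.0], [-0.0, 0.0, -1.0]]
wrist_force: [-0.2, 0.2, -0.1]
gripper_width: 0.17
gripper_force: 0.0
```

Call:
servo_tool --commands '[[[1,0,0,0,0,0,0],[1,0,0,0,0,0,0],[1,0,0,0,0,0,0],[1,0,0,0,0,0,0],[1,0,0,0,0,0,0]]]'

```text
time_s: 3.75
tcp_pos: [0.6026, 0.3014, 0.0445]
ee_rot: [[0.971, -0.239, 0.0], [-0.239, -0.971, 0.0], [0.0, -0.0, -1.0]]
wrist_force: [-0.3, 1.1, -1.3]
gripper_width: 0.139
gripper_force: 30.0
```

Call:
servo_tool --commands '[[[1,3,12,0,0,0,0.003],[1,9,40,0,0,0,0.006],[1,16,70,0,0,0,0.01],[1,23,100,0,0,0,0.013],[1,29,130,0,0,0,0.013]]]'

```text
time_s: 4.25
tcp_pos: [0.5995, 0.167, 0.0445]
ee_rot: [[0.968, -0.252, 0.0], [-0.252, -0.968, 0.001], [0.0, -0.001, -1.0]]
wrist_force: [0.8, 1.5, -2.3]
gripper_width: 0.137
gripper_force: 30.0
```

Call:
servo_tool --commands '[[[1,6,28,0,0,0,0],[1,12,54,0,0,0,0],[1,16,74,0,0,0,0],[1,19,85,0,0,0,0],[1,19,85,0,0,0,0]]]'

```text
time_s: 4.75
tcp_pos: [0.5961, 0.0792, 0.0445]
ee_rot: [[0.967, -0.254, -0.001], [-0.254, -0.967, -0.001], [-0.001, 0.001, -1.0]]
wrist_force: [-0.6, -2.2, -0.7]
gripper_width: 0.133
gripper_force: 30.0
```

```bash
python3 - <<'E'
from h import *
c=cap('top','top2.png');cap('wrist','w3.png')
s=r.sense();print(s['tcp_pos'],s['ee_rot'],s['wrist_force'],s['moment'],s['time_s'])
big=cv2.resize(c['pixels'][180:360,260:460],None,fx=3,fy=3,interpolation=cv2.INTER_CUBIC)
cv2.imwrite('pics/crop2.png',big[...,::-1])
E
```

```text
[0.59626135 0.08064558 0.0444575 ] [[ 9.67629281e-01 -2.52373094e-01 -1.18139403e-03]
 [-2.52374235e-01 -9.67629246e-01 -9.41988584e-04]
 [-9.05418845e-04  1.20964915e-03 -9.99998858e-01]] [-1.13442907 -2.72283089 -0.37348268] [-0.60221853  0.06351594  0.01630525] 4.85
```

View pics/w3.png

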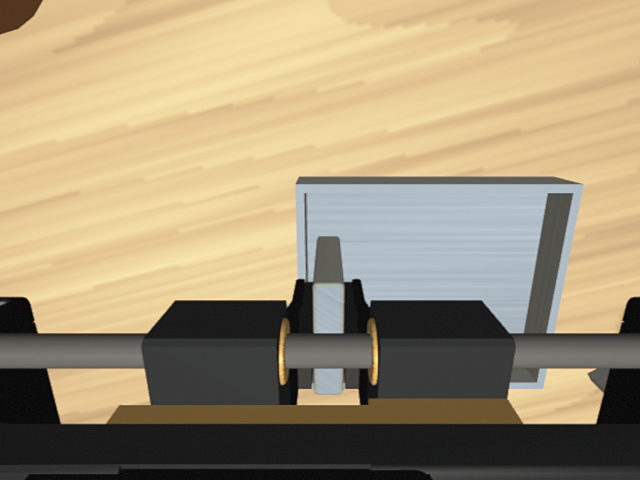

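View pics/crop2.png

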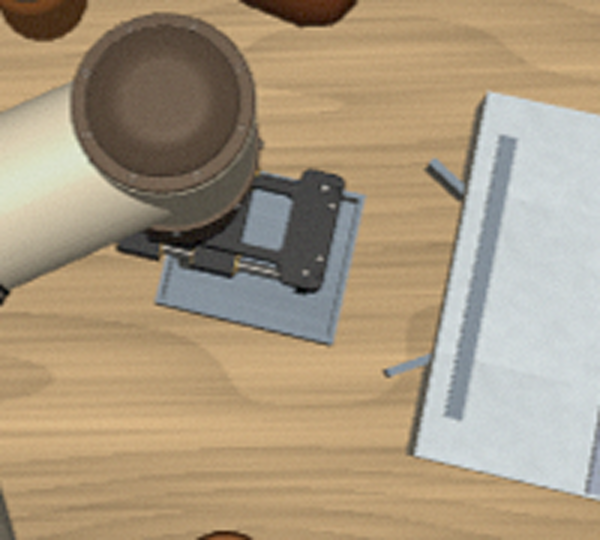

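The wrist view shows the tab gripped centrally and the tray square to the tool, rim corners at (297,183), (582,183) and (545,387). The top crop has the nose corners at (365,195) and (332,344), facing the cheeks at (432,162) and (387,373).

```bash
python3 - <<'E'
from h import *
u=np.array([-.252,-.9677]);v=np.array([.9677,-.252]);O=np.array([.5585,-.101])
f=lambda P:((P[:2]-O)@u*1e3,(P[:2]-O)@v*1e3)
c=np.load('pics/top2.png.npz')
for n,p,z in [('nose',(365,195),.024),('nose',(332,344),.024),('rear',(157,304),.012),('cheek',(432,163),.026),('cheek',(386,374),.026),('corner',(488,93),.05),('corner',(412,455),.05)]:
    print(n,np.round(f(ray(c,(p[0]/3+260,p[1]/3+180),z)),1))
c=np.load('pics/w3.png.npz')
for p in [(297,184),(582,184),(545,387)]: print('w',np.round(f(ray(c,p,.024)),1))
print('tcp',np.round(f(np.array(r.sense()['tcp_pos'])),1))
E
```

```text
nose [-68.2  43. ]
nose [-68.6 -66.9]
rear [-196.9  -66.7]
cheek [-26.3  76.4]
cheek [-27.6 -78.8]
corner [ -0.3 129.3]
corner [  -1.8 -129.5]
w [-198.8   43.8]
w [-70.8  43.7]
w [-69.4 -65. ]
tcp [-185.3   -9.2]
```

Call:
servo_tool --commands '[[[1,4,8,0,0,0,0],[1,9,18,0,0,0,0],[1,11,28,0,0,0,0],[1,11,34,0,0,0,0],[1,11,34,0,0,0,0]]]'

```text
time_s: 5.35
tcp_pos: [0.5984, 0.0442, 0.0445]
ee_rot: [[0.968, -0.253, -0.001], [-0.253, -0.968, -0.001], [-0.0, 0.001, -1.0]]
wrist_force: [-0.0, -1.3, -2.3]
gripper_width: 0.138
gripper_force: 30.0
```

```bash
python3 - <<'E'
from h import *
u=np.array([-.252,-.9677]);v=np.array([.9677,-.252]);O=np.array([.5585,-.101])
s=r.sense();T=np.array(s['tcp_pos'])[:2];print('tcp',(T-O)@u*1e3,(T-O)@v*1e3,s['ee_rot'][1],s['wrist_force'])
c=cap('top','top3.png')
big=cv2.resize(c['pixels'][200:330,330:460],None,fx=4,fy=4,interpolation=cv2.INTER_CUBIC)
cv2.imwrite('pics/crop3.png',big[...,::-1])
E
```

```text
tcp -150.61109429635184 2.0242412619892662 [-2.52857145e-01 -9.67503422e-01 -6.26471939e-04] [-0.01707817 -1.28033504 -2.25372711]
```

View pics/crop3.png

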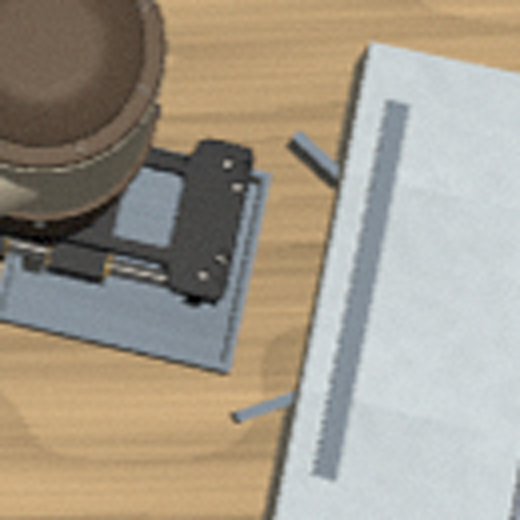

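The nose corners at (270,173) and (229,373) sit about centred between the cheek tips at (294,138) and (233,416). I'll slide in carefully.

Call:
servo_tool --commands '[[[1,0,7,0,0,0,0],[1,0,14,0,0,0,0],[1,0,20,0,0,0,0],[1,0,26,0,0,0,0],[1,0,30,0,0,0,0]]]'

```text
time_s: 5.9
tcp_pos: [0.5908, 0.0159, 0.0445]
ee_rot: [[0.968, -0.252, -0.0], [-0.252, -0.968, -0.0], [-0.0, 0.0, -1.0]]
wrist_force: [-0.0, 2.2, -2.6]
gripper_width: 0.131
gripper_force: 30.0
```

Call:
servo_tool --commands '[[[1,0,3,0,0,0,0],[1,0,6,0,0,0,0],[1,0,9,0,0,0,0],[1,0,12,0,0,0,0],[1,0,15,0,0,0,0]]]'

```text
time_s: 6.4
tcp_pos: [0.5873, 0.0018, 0.0445]
ee_rot: [[0.968, -0.252, -0.0], [-0.252, -0.968, -0.0], [-0.0, 0.0, -1.0]]
wrist_force: [0.8, 0.6, -2.7]
gripper_width: 0.132
gripper_force: 30.0
```

Call:
servo_tool --commands '[[[1,0,4,0,0,0,0],[1,0,8,0,0,0,0],[1,0,12,0,0,0,0],[1,0,16,0,0,0,0],[1,0,20,0,0,0,0]]]'

```text
time_s: 6.9
tcp_pos: [0.5822, -0.0178, 0.0445]
ee_rot: [[0.968, -0.252, -0.0], [-0.252, -0.968, 0.0], [-0.0, 0.0, -1.0]]
wrist_force: [0.2, 1.6, -2.4]
gripper_width: 0.132
gripper_force: 30.0
```

Call:
servo_tool --commands '[[[1,0,2,0,0,0,0],[1,0,4,0,0,0,0],[1,0,6,0,0,0,0],[1,0,7,0,0,0,0],[1,0,8,0,0,0,0]]]'

```text
time_s: 7.4
tcp_pos: [0.5803, -0.0252, 0.0445]
ee_rot: [[0.968, -0.252, -0.0], [-0.252, -0.968, -0.0], [-0.0, 0.0, -1.0]]
wrist_force: [0.7, 1.2, -3.1]
gripper_width: 0.128
gripper_force: 30.0
```

Call:
servo_tool --commands '[[[1,0,1,0,0,0,0],[1,0,2,0,0,0,0],[1,0,3,0,0,0,0],[1,0,4,0,0,0,0],[1,0,4,0,0,0,0]]]'

```text
time_s: 7.9
tcp_pos: [0.5792, -0.0292, 0.0445]
ee_rot: [[0.968, -0.252, -0.0], [-0.252, -0.968, -0.0], [-0.0, 0.0, -1.0]]
wrist_force: [0.5, 0.2, -3.5]
gripper_width: 0.137
gripper_force: 30.0
```

Call:
servo_tool --commands '[[[1,0,0.5,0,0,0,0],[1,0,1,0,0,0,0],[1,0,1.5,0,0,0,0],[1,0,2,0,0,0,0],[1,0,2,0,0,0,0]]]'

```text
time_s: 8.4
tcp_pos: [0.5788, -0.031, 0.0446]
ee_rot: [[0.968, -0.252, -0.0], [-0.252, -0.968, -0.0], [-0.0, 0.0, -1.0]]
wrist_force: [0.3, 0.9, -3.6]
gripper_width: 0.133
gripper_force: 30.0
```

Call:
servo_tool --commands '[[[1,0,0.5,0,0,0,0],[1,0,1,0,0,0,0],[1,0,1.5,0,0,0,0],[1,0,2,0,0,0,0],[1,0,2,0,0,0,0]]]'

```text
time_s: 8.9
tcp_pos: [0.5782, -0.033, 0.0445]
ee_rot: [[0.968, -0.252, -0.0], [-0.252, -0.968, -0.0], [-0.0, 0.0, -1.0]]
wrist_force: [-0.5, 0.7, -3.1]
gripper_width: 0.133
gripper_force: 30.0
```

Call:
servo_tool --commands '[[[1,0,0.5,0,0,0,0],[1,0,1,0,0,0,0],[1,0,1.5,0,0,0,0],[1,0,2,0,0,0,0],[1,0,2,0,0,0,0]]]'

```text
time_s: 9.4
tcp_pos: [0.5777, -0.0349, 0.0445]
ee_rot: [[0.968, -0.252, -0.0], [-0.252, -0.968, -0.0], [-0.0, 0.0, -1.0]]
wrist_force: [0.3, 0.7, -3.7]
gripper_width: 0.137
gripper_force: 30.0
```

Call:
servo_tool --commands '[[[1,0,0.5,0,0,0,0],[1,0,1,0,0,0,0],[1,0,1.5,0,0,0,0],[1,0,2,0,0,0,0],[1,0,2,0,0,0,0]]]'

```text
time_s: 9.9
tcp_pos: [0.5772, -0.0368, 0.0445]
ee_rot: [[0.968, -0.252, -0.0], [-0.252, -0.968, -0.0], [-0.0, 0.0, -1.0]]
wrist_force: [0.9, -0.0, -3.0]
gripper_width: 0.135
gripper_force: 30.0
```

Call:
servo_tool --commands '[[[1,0,0.5,0,0,0,0],[1,0,1,0,0,0,0],[1,0,1.5,0,0,0,0],[1,0,2,0,0,0,0],[1,0,2,0,0,0,0]]]'

```text
time_s: 10.4
tcp_pos: [0.5768, -0.0387, 0.0446]
ee_rot: [[0.968, -0.252, -0.0], [-0.252, -0.968, -0.0], [-0.0, 0.0, -1.0]]
wrist_force: [0.1, 0.4, -3.2]
gripper_width: 0.14
gripper_force: 30.0
```

Call:
servo_tool --commands '[[[1,0,0.5,0,0,0,0],[1,0,1,0,0,0,0],[1,0,1.5,0,0,0,0],[1,0,2,0,0,0,0],[1,0,2,0,0,0,0]]]'

```text
time_s: 10.9
tcp_pos: [0.5762, -0.0407, 0.0445]
ee_rot: [[0.968, -0.252, -0.0], [-0.252, -0.968, -0.0], [-0.0, 0.0, -1.0]]
wrist_force: [-0.1, 0.7, -2.8]
gripper_width: 0.144
gripper_force: 30.0
```

Call:
servo_tool --commands '[[[1,0,0.5,0,0,0,0],[1,0,1,0,0,0,0],[1,0,1.5,0,0,0,0],[1,0,2,0,0,0,0],[1,0,2,0,0,0,0]]]'

```text
time_s: 11.4
tcp_pos: [0.5758, -0.0426, 0.0445]
ee_rot: [[0.968, -0.252, 0.0], [-0.252, -0.968, -0.0], [0.0, 0.0, -1.0]]
wrist_force: [0.8, 0.8, -3.1]
gripper_width: 0.14
gripper_force: 30.0
```

Call:
servo_tool --commands '[[[1,0,0.5,0,0,0,0],[1,0,1,0,0,0,0],[1,0,1.5,0,0,0,0],[1,0,2,0,0,0,0],[1,0,2,0,0,0,0]]]'

```text
time_s: 11.9
tcp_pos: [0.5752, -0.0446, 0.0446]
ee_rot: [[0.968, -0.252, -0.0], [-0.252, -0.968, -0.0], [-0.0, 0.0, -1.0]]
wrist_force: [0.8, 1.0, -3.3]
gripper_width: 0.137
gripper_force: 30.0
```

Call:
servo_tool --commands '[[[1,0,0.5,0,0,0,0],[1,0,1,0,0,0,0],[1,0,1.5,0,0,0,0],[1,0,2,0,0,0,0],[1,0,2,0,0,0,0]]]'

```text
time_s: 12.4
tcp_pos: [0.5747, -0.0465, 0.0446]
ee_rot: [[0.968, -0.252, -0.0], [-0.252, -0.968, -0.0], [0.0, 0.0, -1.0]]
wrist_force: [0.3, 1.1, -3.2]
gripper_width: 0.134
gripper_force: 30.0
```

Call:
servo_tool --commands '[[[1,0,0.5,0,0,0,0],[1,0,1,0,0,0,0],[1,0,1.5,0,0,0,0],[1,0,2,0,0,0,0],[1,0,2,0,0,0,0]]]'

```text
time_s: 12.9
tcp_pos: [0.5743, -0.0481, 0.0446]
ee_rot: [[0.968, -0.252, 0.0], [-0.252, -0.968, 0.0], [0.0, -0.0, -1.0]]
wrist_force: [0.7, 2.6, -2.7]
gripper_width: 0.135
gripper_force: 30.0
```

Call:
servo_tool --commands '[[[1,0,0.3,0,0,0,0],[1,0,0.5,0,0,0,0],[1,0,0.8,0,0,0,0],[1,0,1,0,0,0,0],[1,0,1,0,0,0,0]]]'

```text
time_s: 13.4
tcp_pos: [0.5743, -0.0482, 0.0447]
ee_rot: [[0.968, -0.252, 0.001], [-0.252, -0.968, 0.001], [0.001, -0.001, -1.0]]
wrist_force: [0.7, 7.5, -1.7]
gripper_width: 0.133
gripper_force: 30.0
```

Call:
servo_tool --commands '[[[1,0,0.5,0,0,0,0],[1,0,1,0,0,0,0],[1,0,1.5,0,0,0,0],[1,0,1.5,0,0,0,0],[1,0,1.5,0,0,0,0]]]'

```text
time_s: 13.9
tcp_pos: [0.5744, -0.0483, 0.0449]
ee_rot: [[0.968, -0.252, 0.002], [-0.252, -0.968, 0.003], [0.001, -0.003, -1.0]]
wrist_force: [-0.9, 12.0, -0.7]
gripper_width: 0.137
gripper_force: 30.0
```

Call:
servo_tool --commands '[[[1,0,0.6,0,0,0,0],[1,0,1.2,0,0,0,0],[1,0,1.2,0,0,0,0],[1,0,1.2,0,0,0,0],[1,0,1.2,0,0,0,0]]]'

```text
time_s: 14.4
tcp_pos: [0.5744, -0.0484, 0.0451]
ee_rot: [[0.968, -0.252, 0.003], [-0.252, -0.968, 0.004], [0.002, -0.005, -1.0]]
wrist_force: [-0.8, 17.3, 0.8]
gripper_width: 0.135
gripper_force: 30.0
```

Call:
servo_tool --commands '[[[1,0,0,0,0,0,0],[1,0,0,0,0,0,0],[1,0,0,0,0,0,0],[1,0,0,0,0,0,0],[1,0,0,0,0,0,0]]]'

```text
time_s: 14.9
tcp_pos: [0.5744, -0.0484, 0.0451]
ee_rot: [[0.968, -0.252, 0.003], [-0.252, -0.968, 0.004], [0.002, -0.005, -1.0]]
wrist_force: [-1.5, 16.6, 0.9]
gripper_width: 0.133
gripper_force: 30.0
```

Call:
servo_tool --commands '[[[1,0,-0.8,0,0,0,0],[1,0,-1.5,0,0,0,0],[1,0,-2.2,0,0,0,0],[1,0,-2.5,0,0,0,0],[1,0,-2.5,0,0,0,0]]]'

```text
time_s: 15.4
tcp_pos: [0.5744, -0.0482, 0.0448]
ee_rot: [[0.968, -0.252, 0.001], [-0.252, -0.968, 0.001], [0.001, -0.002, -1.0]]
wrist_force: [-0.2, 6.9, -2.0]
gripper_width: 0.136
gripper_force: 30.0
```

Call:
servo_tool --commands '[[[0.7,0,0,0,0,0,0],[0.5,0,0,0,0,0,0],[0.4,0,0,0,0,0,0],[0.4,0,0,0,0,0,0],[0.4,0,0,0,0,0,0]]]'

```text
time_s: 15.9
tcp_pos: [0.574, -0.0499, 0.0447]
ee_rot: [[0.968, -0.252, 0.0], [-0.252, -0.968, -0.0], [0.0, 0.0, -1.0]]
wrist_force: [0.2, -0.2, -0.4]
gripper_width: 0.505
gripper_force: 0.0
```

```bash
python3 - <<'E'
from h import *
cap('wrist','w4.png');s=r.sense();print(s['tcp_pos'],s['wrist_force'],s['gripper_width'])
E
```

```text
[ 0.57394537 -0.04979441  0.04462181] [-0.15540856 -0.54708455  0.09150319] 0.5399365188118965
```

View pics/w4.png

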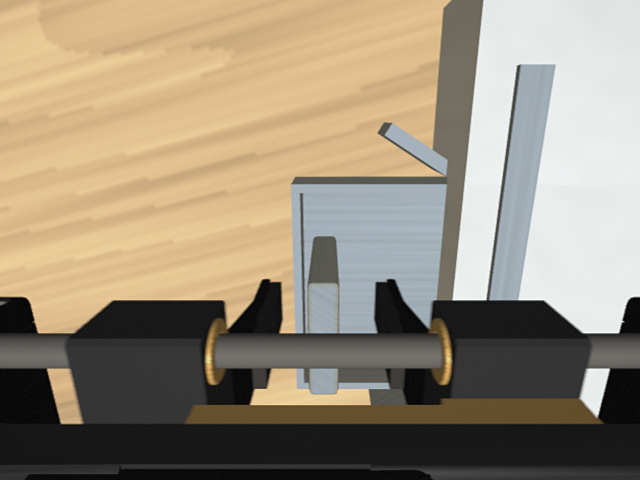

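The tray is in the pocket, the jaws are clear of the tab at (323,335), and the cheek at (412,150) is undisturbed. I'll raise straight up.

Call:
servo_tool --commands '[[[0.4,0,0,-8,0,0,0],[0.4,0,0,-25,0,0,0],[0.4,0,0,-55,0,0,0],[0.4,0,0,-85,0,0,0],[0.4,0,0,-100,0,0,0]]]'

```text
time_s: 16.45
tcp_pos: [0.5754, -0.0495, 0.1482]
ee_rot: [[0.968, -0.251, 0.005], [-0.251, -0.968, 0.0], [0.005, -0.001, -1.0]]
wrist_force: [0.6, 0.0, -0.4]
gripper_width: 0.602
gripper_force: 0.0
```

Call:
servo_tool --commands '[[[0.4,0,-10,-10,0,0,0],[0.4,0,-30,-20,0,0,0],[0.4,0,-50,-30,0,0,0],[0.4,0,-60,-30,0,0,0],[0.4,0,-60,-30,0,0,0]]]'

```text
time_s: 16.95
tcp_pos: [0.5891, 0.0099, 0.174]
ee_rot: [[0.968, -0.25, -0.001], [-0.25, -0.968, 0.0], [-0.001, 0.0, -1.0]]
wrist_force: [-0.4, 0.2, -0.4]
gripper_width: 0.601
gripper_force: 0.0
```

```bash
python3 - <<'E'
from h import *
c=cap('wrist','w5.png');s=r.sense();print(s['tcp_pos'],s['wrist_force'],s['time_s'])
E
```

```text
[0.5885064  0.00910069 0.17360776] [ 0.05375797  0.31141794 -0.64426074] 17.0
```

View pics/w5.png

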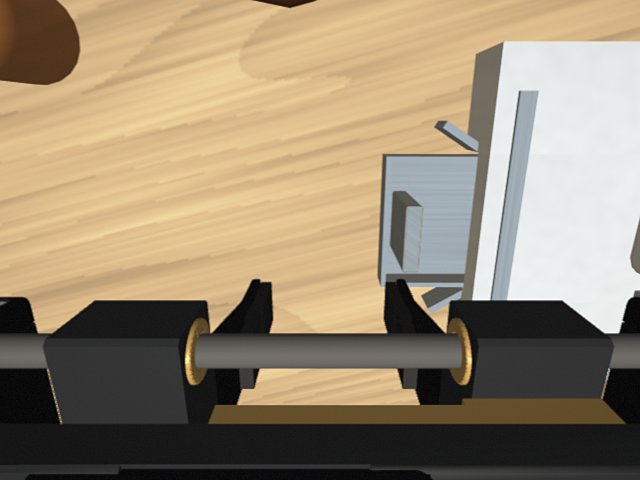

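The tray sits flat and square between the cheeks, with its rear edge from (384,155) to (379,284). I'll check that it didn't spring back, then hand in.

```bash
python3 - <<'E'
from h import *
u=np.array([-.252,-.9677]);O=np.array([.5585,-.101])
f=lambda n,p:(ray(np.load(f'pics/{n}.png.npz'),p,.024)[:2]-O)@u*1e3
a=[f('w5',(384,155)),f('w5',(379,284))];b=f('w4',(293,184))
print('after',a,'at release',b,'tcp at press',(np.array([.5744,-.0484])-O)@u*1e3)
if abs(a[0]-b)<3: print(r.finish_job())
E
```

```text
after [np.float64(-72.20250520686145), np.float64(-71.58093676946736)] at release -69.42098919630475 tcp at press -54.907820000000015
the job is handed in; nothing more can be done
None
```

The tray is in the slicer, pressed against the buffer at about 16.5 N by the wrist sensor, then released, and the job is handed in. After release it sat flat and square, with its rear edge 2–3 mm further out than at release, close to camera accuracy, so a small spring-back isn't ruled out.

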